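Feed the tube carrier along the guide rail with the push stick

ROBOT

A 7-joint arm with a two-finger parallel gripper is mounted at the origin on the work surface. World frame = base frame: x ahead of the robot, y to its left, z up, the work surface at z = 0. Lengths are in m, angles in rad, forces in N, time in s.
With the tool pointing down it reaches from about 0.425 to 0.925 m from the base axis. Payload 6.8 kg.
Tool frame: the origin (TCP) lies on the mounting face of the last link; the fingertips stand 173 mm ahead of it and the grasp point (between the pads) lies 155 mm ahead of it; z points along the fingers, y is the line along which they close (so a half turn about z gives the same grasp; the last joint's range is limited). The gripper opens to 85 mm and grips with 20 to 120 N. Pads are 22 mm wide; open, the fingers measure 114 mm over their backs; the gripper's body (76 mm by 85 mm) begins 54 mm behind the grasp point. The pads swing forward as they close: fully open they stand 13 mm farther back than shut.
Start: joints at [1.192, 0.477, 0.022, 1.555, -0.011, 1.109, -0.083], TCP at [0.181, -0.65, 0.405] pointing down, gripper open.
Joint ranges: [-2.96, 2.96], [-0.34, 2.1], [-1.41, 1.46], [0.24, 2.44], [-1.37, 4.51], [0.17, 1.92], [-2.96, 2.96]. Speed limits (rad/s): [2.39, 2.39, 3.14, 3.14, 3.14, 3.14, 3.14].

INTERFACE

Orientations are given as a unit quaternion [w, x, y, z].
In Python, from station import bot gives the robot as it stands. The module is installed in compiled form; this text tells all that it offers.
- The arm moves only by the shell command python3 -m pendant 'ROWS' [FORCE]. ROWS is JSON, a list of rows, each a list of 5 numbers: the finger opening in m, from 0 to 0.0854, then the shift along the tool's x, y, z in m, then the turn about the tool's z in degrees. In form: [[jaw, x, y, z, yaw], ...]. A call has 1 to 12 rows; each row shifts and turns the commanded pose from where the row before left it, along the tool's axes as they then stand; what a row does not reach is not made up. A row lasts 1/12 s, in which the tool goes at most 41.7 mm and 7.16 degrees, less where a joint would pass 70% of its speed; a pose out of reach is approached as far as the arm can. A call with a gripper value outside its range is refused whole. The fingers move at their own pace and stop on an object; FORCE is the grip in N (left out, the last holds). Time passes only in rows, so rows that do not move let the fingers close. It gives the time, the measured TCP pose, the force, the opening and the grip force at its end, in the units of the state.
- bot.get_obs(): the state, without advancing time (a new reading comes with each control period).
- bot.read_camera(name): name is "scene" or "side" or "wrist"; returns (picture, depth): 384x512x3 uint8, blue, green, red; 384x512 float32, m along the optical axis (not along the pixel's ray), 0 where there is no reading.
- bot.camera_model(name): a dict with "intrinsics" (3x3 intrinsics, pixels), "R" (3x3) and "t" (3): a world point X has camera coordinates R X + t. Camera axes: x right, y down, z forward; pixel columns grow to the right and rows downward; lengths in m; the calibration is good to about 2 mm. A picture is of the moment at which its call begins: read the wrist's pose just before it. camera_model takes no time and is no camera call; for the wrist camera it gives the pose at the moment of the call.
- bot.hand_in(): hands the job in; it is judged then, once.
Trained networks look in the newest picture that a camera, given by its name, has taken for a name from the list of things; names that differ only in an ending like _2 or _b are one class to them, and where a whole thing is asked for, a point or a joint stands for the part that bears it (a point fixed in the world has none). Each returns a list of dicts, best first, with "score" (0 to 1); they miss things now and then, are a little off and sometimes report something else, mostly with a low value. They report only what shows in the picture. A call takes as long as a camera call. They do not tell look-alikes from the thing itself.
- bot.boxes_of(name, camera): "at" ([column, row] in pixels, amid what is visible of it).
- bot.trace(name, camera): "mask" (384x512 bool, what is visible of it) and "at" ([column, row] in pixels, amid what is visible of it).
- bot.pinpoint(name, camera): "at" ([column, row] in pixels: a listed point, or the origin of a listed thing).
The state is a dict: "t": time; "q": joint angles; "joint_vel": joint speeds; "joint_torque": joint torques, N m; "eef_pos": TCP position; "tool_rot": TCP orientation; "contact_force": force on the tool from outside, world axes, zero at the start; "torque": the same for the moment, N m; "gripper_width": opening from 0.0 (shut) to 1.0 (fully open); "grasp_force": force on a finger pad.
Only numpy, scipy, OpenCV 4.12 (cv2) and the standard library are available. Lean on these libraries where they do the work, as an engineer would, in place of code of your own. Each camera call takes 0.05 s, during which the arm holds its last target. There are 200 camera calls.

TASK

Pick up the yellow-handled push stick and use its notched head to slide the blue tube carrier along the aluminium guide rail onto the warm pad, all the way to the orange stop, keeping the carrier against the rail the whole way. Touch the carrier only with the stick, never with the gripper, and leave the pipette where it lies. When the carrier is home, lay the stick down flat on the bench on its underside and let go.

Things in the scene. Friction and masses are not known exactly. Their poses are not given: they have to be found in the camera images.
- stick_grip (a point): Push stick lying flat, 150 g, sizes in mm: white bar along its y, yellow handle block 24 wide (x), 50 long. This point: grip on the handle's axis, 52 over the underside, 20 below its top; bar ends at y -100. Yellow L head, 20 high, at the +y end: push face at y +100 (x -30 to 20) and a cheek, 12 thick, inner face x -30, on to y +148. Axes: z up; y starts within 20 deg of world +y
- carrier: Blue block 60 (x) by 90 (y) by 35 mm high with a row of three fixed upright tubes (caps white, brown, white) reaching 80 mm; 280 to 560 g, slides on the bench. Origin: centre of its underside; axes parallel to the guide's. Starts 1 to 3 mm off the rail, 105 to 195 mm short of the stop. The stick's notch takes its rear near corner; the stick's x = 0 is then on its centre line
- guide: Fixed guide, sizes in mm: aluminium rail 16 thick, 22 high, 400 long, orange stop 22 high at its end. Origin on the bench at their inner corner; rail face is x = 0 (rail on +x, from y -380; carrier on -x, the robot's side), stop face is y = 0, feed is +y. Carrier home: origin at x -30, y -45. Black warm pad flush with the bench; white box 30 high behind the stop
- pipette: Bystander: white pipette lying on the bench on flat grey feet, 31 mm high, 30 mm wide, 225 mm long along its y axis (tip to +y). Origin on the bench under its axis, 125 mm from its blunt end. It lies in one of two places near the robot, the push stick in the other. Leave it alone
Not all that is in view belongs to the job. What is shaped like the carrier but red is not meant.

How it is judged:
By the outcome, as a careful person would: the job done as asked, in the order asked, and still so for the second after the job is handed in, with the robot touching nothing.
It also fails if it takes over 51 s, if anything falls off the work surface, if the arm or the gripper's body presses on something with over 40 N, if the wrist force passes 120 N, or if a joint passes its speed limit or range.

## Working session

There is one attempt and no reset: what is moved stays moved. The work goes in short steps, Python scripts to look and compute and a shell command to move; the robot and the scene stay as the last step left them, time stands still between calls to the robot, and variables do not carry over. Pictures are saved under pics/ and viewed, at most 13 in all, crops included, and the job is handed in when it is done.

```bash
mkdir -p pics; cat > h.py <<'E'
import numpy as np, cv2
from station import bot
def shot(n,save=None):
    m=bot.camera_model(n); p,d=bot.read_camera(n)
    if save: cv2.imwrite('pics/'+save,p)
    return m,p,d
def ray(m,uv,z):
    K,R,t=np.array(m['intrinsics']),np.array(m['R']),np.array(m['t'])
    c=-R.T@t; r=R.T@np.linalg.inv(K)@np.array([uv[0],uv[1],1.])
    return c+r*(z-c[2])/r[2]
def cloud(m,d):
    K,R,t=np.array(m['intrinsics']),np.array(m['R']),np.array(m['t'])
    v,u=np.mgrid[:d.shape[0],:d.shape[1]]
    P=np.stack([(u-K[0,2])/K[0,0]*d,(v-K[1,2])/K[1,1]*d,d],-1)
    return (P-t)@R
E
python3 - <<'E'
from h import *
o=bot.get_obs(); print(o['t'],o['eef_pos'],o['tool_rot'],o['gripper_width'])
ims=[]
for n in ['scene','side']:
    m,p,d=shot(n); ims.append(p)
    K,R,t=np.array(m['intrinsics']),np.array(m['R']),np.array(m['t']);print(n,-R.T@t)
    P=cloud(m,d)
    for nm,z in [('stick_grip',.052),('carrier',0),('guide',0),('pipette',0)]:
        for r in bot.pinpoint(nm,n)[:2]: print(nm,np.round(r['at']),round(r['score'],2),ray(m,r['at'],z).round(4))
    cv2.imwrite(f'pics/{n}0.png',p)
    np.savez(f'{n}0.npz',p=p,d=d,P=P)
E
```

```text
0.0 [ 0.18049377 -0.65013374  0.40371541] [-9.00019029e-04  9.90844962e-01  1.35001553e-01 -1.81109731e-04] 1.0004402474378773
scene [ 1.04205725 -0.34158925  0.92634719]
carrier [303. 209.] 0.96 [0.6074 0.1137 0.    ]
carrier [230. 166.] 0.92 [0.3757 0.0322 0.    ]
guide [357. 191.] 0.73 [0.6435 0.2698 0.    ]
pipette [174. 210.] 0.79 [ 0.4186 -0.1685  0.    ]
side [ 0.31194752 -0.55291841  0.61929685]
stick_grip [188. 160.] 0.71 [0.4114 0.2093 0.052 ]
stick_grip [271. 179.] 0.63 [0.5769 0.0566 0.052 ]
carrier [199. 227.] 0.81 [0.3815 0.0217 0.    ]
carrier [271. 182.] 0.6 [0.5972 0.1019 0.    ]
guide [268. 144.] 0.7 [0.6589 0.2623 0.    ]
pipette [236. 291.] 0.57 [ 0.4065 -0.17    0.    ]
```

View pics/scene0.png

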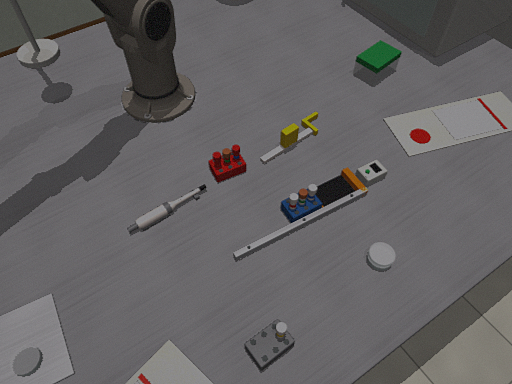

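View pics/side0.png

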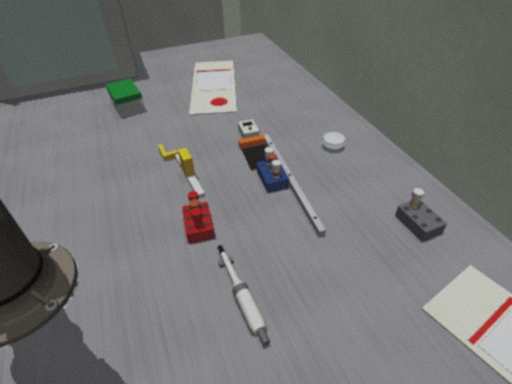

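The scene view shows the stick with its yellow handle at about (290,135), L-head at (312,122) and tail at (265,159). The blue carrier is at (302,203), against the rail that runs (238,255)–(365,190), and the orange stop is at (353,180). The red decoy is at (228,165) and the pipette at (168,208). The side view agrees. Next I'll measure the geometry from colour and depth.

```bash
python3 - <<'E'
from h import *
for n in ['scene','side']:
    z=np.load(n+'0.npz');p,P=z['p'],z['P']; h=cv2.cvtColor(p,cv2.COLOR_BGR2HSV)
    H,S,V=h[...,0],h[...,1],h[...,2]; x,y,zz=P[...,0],P[...,1],P[...,2]
    def rep(nm,m):
        q=P[m]; 
        if len(q)<5: print(nm,len(q));return
        r=cv2.minAreaRect((q[:,:2]*1000).astype(np.float32)); print(n,nm,len(q),'c',np.round(r[0]),'s',np.round(r[1]),'a',round(r[2],1),'z',np.percentile(q[:,2],[2,50,98]).round(3))
    ws=(x>.3)&(x<.9)&(y>-.3)&(y<.5)
    yel=ws&(H>20)&(H<35)&(S>120)&(V>60)
    rep('handletop',yel&(zz>.066)); rep('head',yel&(zz<.03)&(zz>.015))
    rep('bluetop',ws&(H>100)&(H<125)&(S>120)&(zz>.028)&(zz<.042))
    rep('orange',ws&(H>5)&(H<19)&(S>150)&(zz>.015)&(zz<.03)&(y>.15))
    rail=ws&(zz>.016)&(zz<.028)&(S<60)&(x>.55)
    k,l,st,_=cv2.connectedComponentsWithStats(rail.astype(np.uint8))
    i=1+np.argmax(st[1:,4]); rep('rail',l==i)
    rep('redtop',ws&((H<5)|(H>170))&(S>150)&(zz>.028)&(zz<.042))
    bar=ws&(S<60)&(zz>.006)&(zz<.03)&(x<.5)&(x>.35)&(y>.05)&(y<.35); rep('bar',bar)
E
```

```text
scene handletop 119 c [407. 214.] s [24. 53.] a 3.6 z [0.067 0.071 0.076]
scene head 174 c [491. 246.] s [153. 313.] a 75.7 z [0.016 0.02  0.028]
scene bluetop 341 c [605. 105.] s [91. 59.] a 85.0 z [0.029 0.035 0.038]
scene orange 193 c [611. 293.] s [79. 78.] a 21.1 z [0.016 0.021 0.025]
scene rail 921 c [642.  81.] s [392.  20.] a 85.8 z [0.017 0.021 0.025]
scene redtop 350 c [532. 118.] s [442. 161.] a 49.3 z [0.029 0.035 0.04 ]
scene bar 316 c [389. 232.] s [ 56. 241.] a 5.2 z [0.006 0.013 0.019]
side handletop 123 c [405. 215.] s [22. 48.] a 4.3 z [0.067 0.073 0.075]
side head 123 c [389. 277.] s [ 41. 176.] a 19.0 z [0.016 0.021 0.03 ]
side bluetop 278 c [600. 108.] s [93. 56.] a 85.9 z [0.029 0.036 0.038]
side orange 134 c [610. 279.] s [22. 73.] a 87.3 z [0.016 0.022 0.025]
side rail 665 c [642.  85.] s [399.  17.] a 85.5 z [0.017 0.023 0.025]
side redtop 473 c [382.  20.] s [88. 58.] a 82.3 z [0.029 0.036 0.039]
side bar 209 c [406. 209.] s [ 20. 188.] a 4.7 z [0.007 0.015 0.017]
```

```bash
cat >> h.py <<'E'
from scipy.spatial.transform import Rotation as Ro
G=np.array([.6478,.263]); GY=-4.4; SY=4.3; SG=np.array([.406,.2145])
def gw(x,y):
    a=np.radians(GY); return G+x*np.array([np.cos(a),np.sin(a)])+y*np.array([-np.sin(a),np.cos(a)])
def todo(xy,zgrasp,stickyaw):
    """remaining shift in present tool axes (mm) and yaw; stick yaw = tool x - 90"""
    o=bot.get_obs(); R=Ro.from_quat(o['tool_rot'],scalar_first=True).as_matrix()
    t=np.array([xy[0],xy[1],zgrasp+.155])
    a=np.degrees(np.arctan2(R[1,0],R[0,0])); dy=-((stickyaw+90-a+90)%180-90)
    print('t',round(o['t'],2),'tcp',o['eef_pos'].round(4),'toolx',round(a,2),'z',R[:,2].round(3),'F',np.round(o['contact_force'],1),'w',round(o['gripper_width'],3),'g',round(float(np.max(o['grasp_force'])),1))
    print('todo mm',((t-o['eef_pos'])@R*1000).round(1),'yaw',round(dy,2))
E
python3 -m pendant '[[0.0854,0.033,-0.0205,0,0],[0.0854,0.033,-0.0205,0,0],[0.0854,0.033,-0.0205,0,0],[0.0854,0.033,-0.0205,0,0],[0.0854,0.033,-0.0205,0,0],[0.0854,0.033,-0.0205,0,0],[0.0854,0.033,-0.0205,0,0],[0.0854,0.033,-0.0205,0,0],[0.0854,0.033,-0.0205,0,0],[0.0854,0.033,-0.0205,0,0],[0.0854,0.033,-0.0205,0,0],[0.0854,0.033,-0.0205,0,0]]'
python3 -m pendant '[[0.0854,0,0,0,-7],[0.0854,0,0,0,-7],[0.0854,0,0,0,-7],[0.0854,0,0,0,-7],[0.0854,0,0,0,-7],[0.0854,0,0,0,-7],[0.0854,0,0,0,-7],[0.0854,0,0,0,-7],[0.0854,0,0,0,-7],[0.0854,0,0,0,-7],[0.0854,0,0,0,-7],[0.0854,0,0,0,-2]]'
python3 -c "
from h import *
todo(SG,.2,SY);print(bot.get_obs()['q'])"
```

```text
t: 1.5
eef_pos: [0.4973, -0.3059, 0.4051]
tool_rot: [0.0, 0.991, 0.135, 0.0]
contact_force: [0.4, 0.0, -0.5]
gripper_width: 0.997
grasp_force: 0.0
t: 2.5
eef_pos: [0.4962, -0.3076, 0.4048]
tool_rot: [0.0, 0.676, 0.736, 0.0]
contact_force: [0.8, 0.6, -0.0]
gripper_width: 0.999
grasp_force: 0.0
t 2.5 tcp [ 0.4962 -0.3076  0.4048] toolx 94.86 z [ 0. -0. -1.] F [ 0.8  0.6 -0. ] w 0.999 g 0.0
todo mm [527.9 -45.7  49.7] yaw 0.56
[ 0.76952198  0.35863697 -0.40737485  1.7572222   0.1602781   1.05828582
  0.39124254]
```

```bash
python3 -m pendant '[[0.0854,0.04,0,0,0],[0.0854,0.04,0,0,0],[0.0854,0.04,0,0,0],[0.0854,0.04,0,0,0],[0.0854,0.04,0,0,0],[0.0854,0.04,0,0,0],[0.0854,0.04,0,0,0],[0.0854,0.04,0,0,0],[0.0854,0.04,0,0,0],[0.0854,0.04,0,0,0],[0.0854,0.04,-0.01,0,0],[0.0854,0.02,-0.02,0,0.5]]' >/dev/null
python3 -m pendant '[[0.0854,0,0,0,0],[0.0854,0,0,0,0]]' >/dev/null
python3 - <<'E'
from h import *
todo(SG,.2,SY);print(bot.get_obs()['q'])
m,p,d=shot('wrist','w1.png')
for r in bot.pinpoint('stick_grip','wrist')[:2]: print(r['at'],r['score'],ray(m,r['at'],.052))
P=cloud(m,d);h=cv2.cvtColor(p,cv2.COLOR_BGR2HSV)
yel=(h[...,0]>20)&(h[...,0]<35)&(h[...,1]>120)&(h[...,2]>60)
for s in [(P[...,2]>.066),(P[...,2]<.025)&(P[...,2]>.015)]:
    q=P[yel&s]; print(len(q),cv2.minAreaRect((q[:,:2]*1000).astype(np.float32)),np.median(q[:,2]))
E
```

```text
t 3.67 tcp [0.4293 0.1499 0.4049] toolx 94.23 z [ 0.001 -0.001 -1.   ] F [ 1.6 -1.5 -0.1] w 1.001 g 0.0
todo mm [ 66.1 -18.5  49.9] yaw -0.07
[ 0.17283369  0.17383851 -0.70678126  2.02134987  0.13552554  0.99144832
 -0.52716254]
[238.2, 104.2] 0.85 [0.40589777 0.21815674 0.052     ]
[394.4, 207.4] 0.29 [0.57912047 0.12418408 0.052     ]
1415 ((410.13897705078125, 217.0317840576172), (30.03179931640625, 48.50836944580078), 4.396590232849121) 0.0718328936433032
925 ((510.9744567871094, 296.1001892089844), (21.4693660736084, 308.0983581542969), 83.69337463378906) 0.020013389097009067
```

View pics/w1.png

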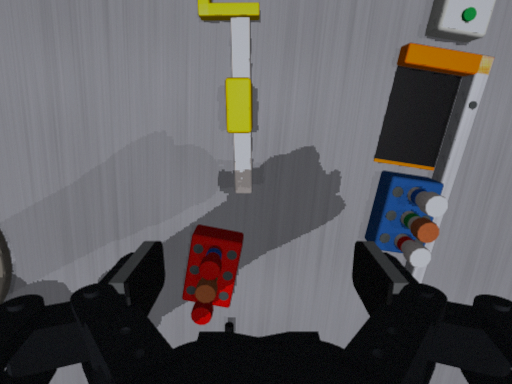

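The wrist view shows the stick's handle at (238,104), its head at the top at (230,10), the red decoy at (213,265) and the blue carrier beside the rail at (405,212). The handle measures about (0.4065, 0.2165), so I'll descend there and grasp.

```bash
sed -i 's/SG=np.array.*/SG=np.array([.4065,.2165])/' h.py
python3 -m pendant '[[0.0854,0.034,-0.009,0,0],[0.0854,0.034,-0.009,0,0],[0.0854,0,0,0.03,0],[0.0854,0,0,0.03,0],[0.0854,0,0,0.03,0],[0.0854,0,0,0.03,0],[0.0854,0,0,0.03,0],[0.0854,0,0,0,0],[0.0854,0,0,0,0]]'
python3 -c "
from h import *
todo(SG,.052,SY)"
```

```text
t: 4.52
eef_pos: [0.4079, 0.2142, 0.2539]
tool_rot: [-0.001, 0.683, 0.731, -0.002]
contact_force: [0.7, 0.3, 0.8]
gripper_width: 1.0
grasp_force: 0.0
t 4.52 tcp [0.4079 0.2142 0.2539] toolx 93.91 z [-0.003 -0.002 -1.   ] F [0.7 0.3 0.8] w 1.0 g 0.0
todo mm [ 2.4 -1.1 46.9] yaw -0.39
```

```bash
python3 -m pendant '[[0.0854,0.0024,-0.001,0.024,-0.4],[0.0854,0,0,0.023,0],[0.0854,0,0,0,0],[0.01,0,0,0,0],[0.01,0,0,0,0],[0.01,0,0,0,0],[0.01,0,0,0,0],[0.01,0,0,0,0],[0.01,0,0,0,0],[0.01,0,0,0,0],[0.01,0,0,0,0]]' 60
python3 -c "
from h import *
todo(SG,.052,SY)"
```

```text
t: 5.43
eef_pos: [0.4067, 0.2178, 0.2086]
tool_rot: [0.0, 0.679, 0.734, 0.0]
contact_force: [-1.5, -2.0, 8.3]
gripper_width: 0.276
grasp_force: 63.1
t 5.43 tcp [0.4067 0.2178 0.2086] toolx 94.4 z [ 0.001 -0.    -1.   ] F [-1.5 -2.   8.3] w 0.276 g 63.1
todo mm [-1.3 -0.3  1.6] yaw 0.1
```

```bash
python3 -m pendant '[[0.01,0,0,-0.015,0],[0.01,0,0,-0.03,0],[0.01,0,0,-0.03,0],[0.01,0,0,-0.03,0],[0.01,0,0,-0.03,0],[0.01,0,0,0,0],[0.01,0,0,0,0]]' 80
python3 - <<'E'
from h import *
todo(gw(-.037,-.370),.192,GY);print(gw(-.037,-.370))
m,p,d=shot('wrist','w2.png')
P=cloud(m,d);h=cv2.cvtColor(p,cv2.COLOR_BGR2HSV);H,S,V=h[...,0],h[...,1],h[...,2];z=P[...,2]
def rep(n,k):
    q=P[k]; 
    if len(q)>5: r=cv2.minAreaRect((q[:,:2]*1000).astype(np.float32)); print(n,len(q),r,np.median(q[:,2]))
rep('blue',(H>100)&(H<125)&(S>120)&(z>.028)&(z<.042)&(P[...,0]>.5))
rep('handle',(H>20)&(H<35)&(S>120)&(z>.17)); rep('head',(H>20)&(H<35)&(S>120)&(z<.165)&(z>.12))
E
```

```text
t: 6.02
eef_pos: [0.4067, 0.2178, 0.3441]
tool_rot: [0.001, 0.68, 0.734, 0.001]
contact_force: [0.5, -0.5, -1.1]
gripper_width: 0.275
grasp_force: 78.8
t 6.02 tcp [0.4067 0.2178 0.3441] toolx 94.38 z [ 0.004  0.001 -1.   ] F [ 0.5 -0.5 -1.1] w 0.275 g 78.8
todo mm [-333.3  150.8   -2.6] yaw 8.78
[ 0.58252301 -0.10307091]
blue 1645 ((603.4116821289062, 109.71944427490234), (89.95409393310547, 59.32754135131836), 85.7645492553711) 0.03479817855780145
handle 8085 ((405.2569274902344, 228.37869262695312), (82.52310943603516, 77.70491027832031), 49.60398864746094) 0.2072040361648945
head 5432 ((391.5003967285156, 286.2757263183594), (61.819305419921875, 95.82604217529297), 4.298643112182617) 0.15554679527122278
```

View pics/w2.png

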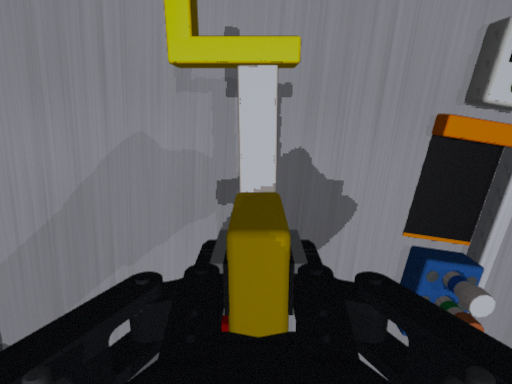

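The stick is held straight and level: head at (235,50), bar vertical, carrier at (445,280). Now I'll carry it behind the carrier.

```bash
python3 -m pendant '[[0.01,-0.014,0.006,0,0],[0.01,-0.029,0.0132,0,0],[0.01,-0.029,0.0132,0,0],[0.01,-0.029,0.0132,0,0],[0.01,-0.029,0.0132,0,0],[0.01,-0.029,0.0132,0,0],[0.01,-0.029,0.0132,0,0],[0.01,-0.029,0.0132,0,0],[0.01,-0.029,0.0132,0,0],[0.01,-0.029,0.0132,0,0],[0.01,-0.029,0.0132,0,0],[0.01,-0.029,0.0132,0,0]]' >/dev/null
python3 -m pendant '[[0.01,0,0,0,3],[0.01,0,0,0,3],[0.01,0,0,0,2.8],[0.01,0,0,0,0],[0.01,0,0,0,0]]' >/dev/null
python3 - <<'E'
from h import *
todo(gw(-.037,-.370),.07,GY)
m,p,d=shot('wrist','w3.png')
P=cloud(m,d);h=cv2.cvtColor(p,cv2.COLOR_BGR2HSV);H,S,V=h[...,0],h[...,1],h[...,2];z=P[...,2]
def rep(n,k):
    q=P[k]; 
    if len(q)>5: r=cv2.minAreaRect((q[:,:2]*1000).astype(np.float32)); print(n,len(q),np.round(cv2.boxPoints(r)).tolist(),r,np.median(q[:,2]))
rep('blue',(H>100)&(H<125)&(S>120)&(z>.028)&(z<.042)&(P[...,0]>.5))
rep('headtop',(H>20)&(H<35)&(S>120)&(z<.17)&(z>.15)&(P[...,1]>-.03))
k=(z>.018)&(z<.026)&(S<60)&(P[...,0]>.55)
n,l,st,_=cv2.connectedComponentsWithStats(k.astype(np.uint8)); rep('rail',l==1+np.argmax(st[1:,4]))
E
```

```text
t 7.48 tcp [ 0.5822 -0.1025  0.3409] toolx 85.73 z [-0.003  0.    -1.   ] F [ 0.5  0.  -2.6] w 0.272 g 78.9
todo mm [ -0.5   0.7 115.9] yaw 0.13
headtop 4650 [[547.0, -12.0], [608.0, -17.0], [610.0, 9.0], [549.0, 14.0]] ((578.5281982421875, -1.4804649353027344), (26.537113189697266, 61.83721923828125), 85.54656219482422) 0.15241457493140106
rail 3464 [[620.0, -111.0], [636.0, -112.0], [648.0, 44.0], [632.0, 46.0]] ((634.1052856445312, -33.315589904785156), (157.0996551513672, 16.329404830932617), 85.54369354248047) 0.021972845323947793
```

View pics/w3.png

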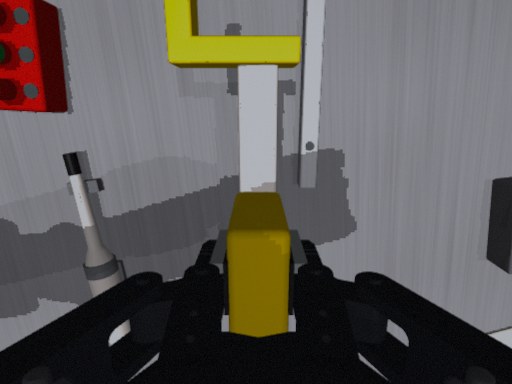

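The wrist view shows the head at (235,50) with the rail clear to its right at (312,100). The decoy and pipette are off to the left, clear. Next I'll lower.

```bash
sed -i 's/^G=np.array(\[.6478,.263\]); GY=-4.4/G=np.array([.6488,.266]); GY=-4.4/' h.py
python3 -m pendant '[[0.01,0,0,0.02,0],[0.01,0,0,0.025,0],[0.01,0,0,0.025,0],[0.01,0,0,0.025,0],[0.01,0,0,0.02,0],[0.01,0,0,0.008,0],[0.01,0,0,0,0],[0.01,0,0,0,0]]' >/dev/null
python3 - <<'E'
from h import *
todo(gw(-.038,-.330),.055,GY)
m,p,d=shot('scene')
P=cloud(m,d);h=cv2.cvtColor(p,cv2.COLOR_BGR2HSV);H,S,V=h[...,0],h[...,1],h[...,2];z=P[...,2]
a=np.radians(GY);Q=P[...,:2]-G; gx=Q@[np.cos(a),np.sin(a)]; gy=Q@[-np.sin(a),np.cos(a)]
def rep(n,k): print(n,k.sum(),[np.percentile(v[k]*1000,[1,50,99]).round(1).tolist() for v in (gx,gy,z)])
rep('blue',(H>100)&(H<125)&(S>120)&(z>.030)&(z<.042)&(P[...,0]>.5))
rep('head',(H>20)&(H<35)&(S>120)&(z<.045)&(z>.016)&(P[...,0]>.5))
cv2.imwrite('pics/s1.png',cv2.resize(p[130:290,200:400],None,fx=4,fy=3.5,interpolation=cv2.INTER_CUBIC))
E
```

```text
t 8.2 tcp [ 0.5829 -0.1025  0.2199] toolx 85.66 z [-0.  0. -1.] F [ 0.2  0.9 -1. ] w 0.274 g 78.9
todo mm [42.5 -0.5  9.9] yaw 0.06
blue 319 [[-59.9, -19.6, -3.3], [-208.2, -175.5, -118.5], [30.6, 34.5, 38.6]]
head 288 [[-79.3, -60.5, 11.1], [-400.5, -279.9, 9.8], [16.6, 30.6, 44.0]]
```

View pics/s1.png

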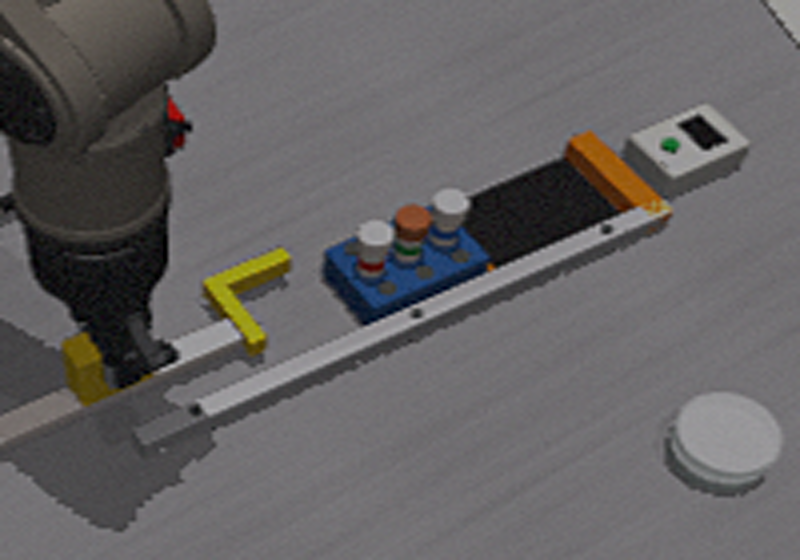

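The crop shows the lowered head, with the cheek at (250,265) pointing at the carrier's near side. The carrier (405,265) is beside the rail and the path is free.

```bash
python3 -m pendant '[[0.01,0,0,0.006,0],[0.01,0,0,0.0035,0],[0.01,0,0,0,0],[0.01,0.01,0,0,0],[0.01,0.015,0,0,0],[0.01,0.015,0,0,0],[0.01,0.01,0,0,0],[0.01,0.005,0,0,0],[0.01,0,0,0,0]]'
cat > chk.py <<'E'
from h import *
import sys
todo(gw(-.030,-.190),.055,GY)
m,p,d=shot('scene')
P=cloud(m,d);h=cv2.cvtColor(p,cv2.COLOR_BGR2HSV);H,S,V=h[...,0],h[...,1],h[...,2];z=P[...,2]
a=np.radians(GY);Q=P[...,:2]-G; gx=Q@[np.cos(a),np.sin(a)]; gy=Q@[-np.sin(a),np.cos(a)]
def rep(n,k):
    q=np.stack([gx[k],gy[k]],-1)*1000; r=cv2.minAreaRect(q.astype(np.float32)); print(n,k.sum(),np.round(cv2.boxPoints(r)).tolist(),np.round(r[2],1))
rep('blue',(H>100)&(H<125)&(S>120)&(z>.030)&(z<.042)&(P[...,0]>.5))
rep('head',(H>20)&(H<35)&(S>120)&(z<.026)&(z>.016)&(P[...,0]>.5)&(gx<0)&(gy<-.08))
rep('orange',(H>5)&(H<19)&(S>150)&(z>.016)&(z<.03)&(gy>-.02)&(gy<.04)&(gx>-.1)&(gx<.03))
if len(sys.argv)>1: cv2.imwrite('pics/'+sys.argv[1],cv2.resize(p[130:290,200:400],None,fx=4,fy=3.5,interpolation=cv2.INTER_CUBIC))
E
python3 chk.py
```

```text
t: 9.0
eef_pos: [0.5871, -0.046, 0.2105]
tool_rot: [-0.0, 0.733, 0.681, 0.0]
contact_force: [-0.2, -0.0, -1.3]
gripper_width: 0.271
grasp_force: 78.9
t 9.0 tcp [ 0.5871 -0.046   0.2105] toolx 85.77 z [ 0.001  0.001 -1.   ] F [-0.2 -0.  -1.3] w 0.271 g 78.9
todo mm [125.7   8.    0.6] yaw 0.17
blue 318 [[-61.0, -118.0], [-60.0, -209.0], [-1.0, -209.0], [-2.0, -118.0]] 0.8
head 183 [[-80.0, -175.0], [-79.0, -343.0], [-18.0, -343.0], [-19.0, -175.0]] 0.2
orange 188 [[-77.0, -3.0], [11.0, -5.0], [11.0, 18.0], [-76.0, 20.0]] 88.6
```

```bash
for i in 1; do python3 -m pendant '[[0.01,0,0.003,0,0],[0.01,0,0.002,0,0],[0.01,0,0,0,0]]'; done; python3 -m pendant '[[0.01,0,0.001,0,0],[0.01,0,0.001,0,0],[0.01,0,0,0,0]]' ; python3 -m pendant '[[0.01,0,0.001,0,0],[0.01,0,0,0,0]]'; python3 chk.py
```

```text
t: 9.3
eef_pos: [0.5921, -0.0494, 0.21]
tool_rot: [0.0, 0.734, 0.679, -0.0]
contact_force: [-1.0, -0.5, -1.6]
gripper_width: 0.274
grasp_force: 78.8
t: 9.55
eef_pos: [0.5932, -0.0491, 0.2098]
tool_rot: [-0.0, 0.734, 0.68, -0.001]
contact_force: [-3.7, -1.6, -0.6]
gripper_width: 0.271
grasp_force: 79.1
t: 9.72
eef_pos: [0.5946, -0.0488, 0.2099]
tool_rot: [-0.0, 0.734, 0.68, -0.001]
contact_force: [-2.4, -1.8, -1.7]
gripper_width: 0.273
grasp_force: 78.9
t 9.72 tcp [ 0.5946 -0.0488  0.2099] toolx 85.63 z [-0.001 -0.001 -1.   ] F [-2.4 -1.8 -1.7] w 0.273 g 78.9
todo mm [128.    0.   -0.2] yaw 0.03
blue 324 [[-60.0, 82.0], [-58.0, -209.0], [-0.0, -209.0], [-3.0, 82.0]] 0.5
head 161 [[-89.0, -179.0], [-35.0, -350.0], [23.0, -332.0], [-32.0, -160.0]] 17.6
orange 189 [[-75.0, -4.0], [10.0, -4.0], [10.0, 18.0], [-75.0, 18.0]] 89.9
```

```bash
python3 -m pendant '[[0.01,0,0.001,0,0],[0.01,0,0,0,0]]'|sed -n '2p;4p'; python3 -m pendant '[[0.01,0,0.001,0,0],[0.01,0,0,0,0]]'|sed -n '2p;4p'
```

```text
eef_pos: [0.5955, -0.0485, 0.2099]
contact_force: [-4.9, -1.1, -1.6]
eef_pos: [0.596, -0.0485, 0.2097]
contact_force: [-6.4, -0.5, -0.5]
```

```bash
python3 -m pendant '[[0.01,0.003,0,0,0],[0.01,0.003,0,0,0],[0.01,0.003,0,0,0],[0.01,0.003,0,0,0],[0.01,0.003,0,0,0],[0.01,0.003,0,0,0],[0.01,0.002,0,0,0]]'|sed -n '2p;4p'; python3 chk.py
```

```text
eef_pos: [0.5972, -0.0321, 0.2098]
contact_force: [-9.9, -14.2, 4.9]
t 10.68 tcp [ 0.5972 -0.0321  0.2098] toolx 85.51 z [-0.005 -0.006 -1.   ] F [ -9.9 -14.2   4.9] w 0.27 g 80.1
todo mm [111.2  -1.6  -1. ] yaw -0.09
blue 321 [[-58.0, 70.0], [-58.0, -207.0], [0.0, -207.0], [-0.0, 70.0]] 0.1
head 149 [[-83.0, -174.0], [-33.0, -334.0], [22.0, -317.0], [-28.0, -157.0]] 17.3
orange 189 [[-76.0, 19.0], [-75.0, -4.0], [11.0, -3.0], [11.0, 21.0]] 1.0
```

```bash
python3 -m pendant '[[0.01,0.003,-0.0005,-0.0005,0],[0.01,0.003,0,0,0],[0.01,0.003,0,0,0]]'|sed -n '2p;4p';python3 -m pendant '[[0.01,0.003,0,0,0],[0.01,0.003,0,0,0],[0.01,0.003,0,0,0]]'|sed -n '2p;4p'; python3 chk.py s2.png
```

```text
eef_pos: [0.5975, -0.0221, 0.21]
contact_force: [-6.5, -7.2, -2.0]
eef_pos: [0.5983, -0.0131, 0.2099]
contact_force: [-6.2, -8.2, -2.3]
t 11.23 tcp [ 0.5983 -0.0131  0.2099] toolx 85.52 z [-0.004 -0.004 -1.   ] F [-6.2 -8.2 -2.3] w 0.27 g 78.9
todo mm [92.1 -1.2 -0.5] yaw -0.08
blue 319 [[-59.0, -187.0], [-1.0, -188.0], [1.0, -97.0], [-57.0, -96.0]] 89.1
head 151 [[-73.0, -153.0], [-68.0, -313.0], [-6.0, -310.0], [-12.0, -151.0]] 2.1
orange 189 [[-76.0, -3.0], [11.0, -5.0], [12.0, 17.0], [-75.0, 20.0]] 88.2
```

View pics/s2.png

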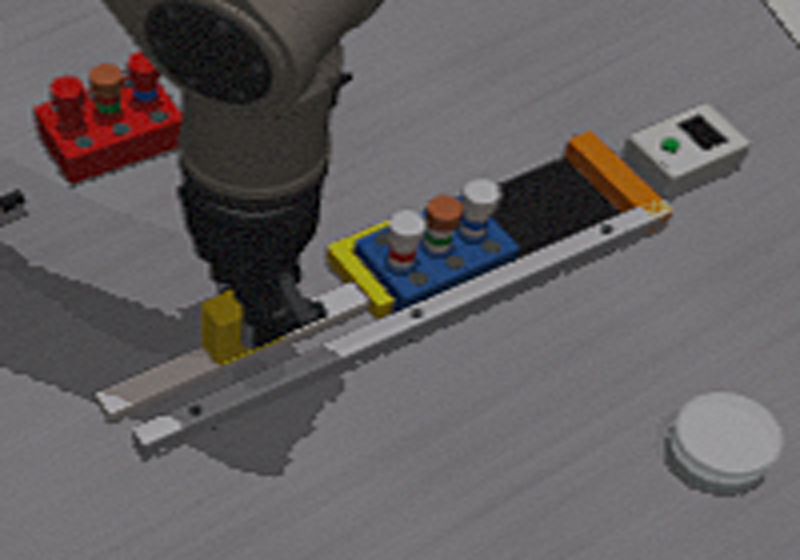

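The notch now holds the carrier's rear near corner at about (375,270), the carrier sits against the rail, and the force is steady at 6–8 N. Carrying on with the push.

```bash
for k in 1 2; do :; done; python3 -m pendant '[[0.01,0.004,0,0,0],[0.01,0.004,0,0,0],[0.01,0.004,0,0,0],[0.01,0.004,0,0,0],[0.01,0.004,0,0,0],[0.01,0.004,0,0,0],[0.01,0.004,0,0,0],[0.01,0.004,0,0,0]]'|sed -n '2p;4p'; python3 -m pendant '[[0.01,0.004,0,0,0],[0.01,0.004,0,0,0],[0.01,0.004,0,0,0],[0.01,0.004,0,0,0],[0.01,0.004,0,0,0],[0.01,0.004,0,0,0],[0.01,0.004,0,0,0],[0.01,0.004,0,0,0]]'|sed -n '2p;4p'; python3 chk.py
```

```text
eef_pos: [0.6008, 0.0188, 0.2099]
contact_force: [-6.5, -8.0, -1.4]
eef_pos: [0.6032, 0.0506, 0.2099]
contact_force: [-6.2, -8.1, 0.8]
t 12.62 tcp [0.6032 0.0506 0.2099] toolx 85.51 z [-0.004 -0.005 -1.   ] F [-6.2 -8.1  0.8] w 0.27 g 79.1
todo mm [28.3 -1.1 -0.2] yaw -0.09
blue 304 [[-60.0, 68.0], [-59.0, -124.0], [1.0, -123.0], [-1.0, 69.0]] 0.4
head 146 [[-84.0, -89.0], [-37.0, -252.0], [20.0, -235.0], [-27.0, -73.0]] 16.1
orange 178 [[-75.0, 18.0], [-74.0, -6.0], [11.0, -3.0], [11.0, 21.0]] 1.6
```

```bash
python3 -m pendant '[[0.01,0.004,0,0,0],[0.01,0.004,0,0,0],[0.01,0.004,0,0,0],[0.01,0.004,0,0,0],[0.01,0.004,0,0,0],[0.01,0.003,0,0,0]]'|sed -n '2p;4p'; for i in 1; do python3 -m pendant '[[0.01,0.0015,0,0,0],[0.01,0.0015,0,0,0]]'|sed -n '2p;4p'; python3 -m pendant '[[0.01,0.0015,0,0,0],[0.01,0.0015,0,0,0]]'|sed -n '2p;4p'; done
```

```text
eef_pos: [0.605, 0.0738, 0.2099]
contact_force: [-6.2, -8.4, -0.2]
eef_pos: [0.6052, 0.0769, 0.2099]
contact_force: [-6.0, -8.5, 0.9]
eef_pos: [0.6055, 0.0793, 0.2099]
contact_force: [-7.7, -10.2, 0.1]
```

```bash
python3 -m pendant '[[0.01,0.001,0,0,0],[0.01,0.001,0,0,0]]'|sed -n '2p;4p';python3 -m pendant '[[0.01,0.001,0,0,0],[0.01,0.001,0,0,0]]'|sed -n '2p;4p';  python3 chk.py s3.png
```

```text
eef_pos: [0.6057, 0.0813, 0.2099]
contact_force: [-7.3, -8.1, 0.8]
eef_pos: [0.6058, 0.082, 0.21]
contact_force: [-8.7, -15.1, 3.9]
t 13.83 tcp [0.6058 0.082  0.21  ] toolx 85.47 z [-0.005 -0.007 -1.   ] F [ -8.7 -15.1   3.9] w 0.269 g 79.9
todo mm [-3.2 -1.2 -0. ] yaw -0.13
blue 296 [[-60.0, -93.0], [-0.0, -93.0], [2.0, 67.0], [-58.0, 68.0]] 89.3
head 128 [[-80.0, -214.0], [-18.0, -218.0], [-9.0, -84.0], [-72.0, -80.0]] 86.4
orange 73 [[-74.0, 1.0], [9.0, -2.0], [10.0, 17.0], [-74.0, 20.0]] 88.1
```

View pics/s3.png

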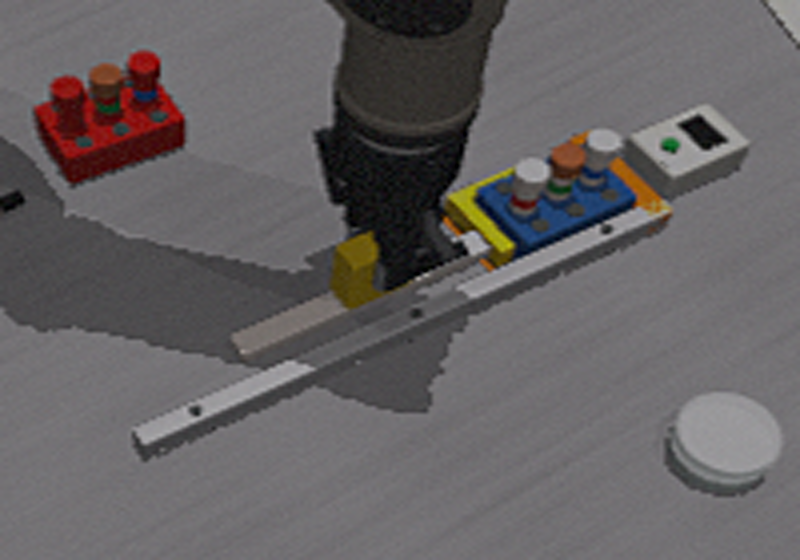

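The carrier (560,200) appears to touch the orange stop, and the force is rising. I'll confirm with one more millimetre, then relieve sideways and back the stick off.

```bash
python3 -m pendant '[[0.01,0.001,0,0,0],[0.01,0,0,0,0]]'|sed -n '2p;4p'; python3 -m pendant '[[0.01,0.001,0,0,0],[0.01,0,0,0,0]]'|sed -n '2p;4p'
```

```text
eef_pos: [0.6059, 0.0822, 0.21]
contact_force: [-8.3, -13.8, 5.7]
eef_pos: [0.6059, 0.0824, 0.2101]
contact_force: [-9.9, -17.2, 5.8]
```

```bash
python3 -m pendant '[[0.01,-0.001,-0.0006,0,0],[0.01,-0.001,-0.0006,0,0],[0.01,-0.001,-0.0006,0,0],[0.01,-0.001,-0.0006,0,0]]'|sed -n '2p;4p'; python3 -m pendant '[[0.01,-0.001,-0.0006,0,0],[0.01,-0.001,-0.0006,0,0],[0.01,-0.001,-0.001,0,0],[0.01,0,0,0,0]]'|sed -n '2p;4p'; python3 chk.py
```

```text
eef_pos: [0.6043, 0.0815, 0.2102]
contact_force: [-0.6, -4.6, -5.9]
eef_pos: [0.6026, 0.0808, 0.2112]
contact_force: [2.2, -5.3, -2.6]
t 14.88 tcp [0.6026 0.0808 0.2112] toolx 85.52 z [ 0.002  0.    -1.   ] F [ 2.2 -5.3 -2.6] w 0.267 g 78.9
todo mm [-1.8  1.8  1.2] yaw -0.08
blue 297 [[-59.0, -92.0], [-1.0, -94.0], [2.0, -3.0], [-56.0, -1.0]] 88.3
head 142 [[-83.0, -213.0], [-21.0, -219.0], [-10.0, -85.0], [-72.0, -80.0]] 85.3
orange 76 [[-75.0, 18.0], [-75.0, -3.0], [10.0, -3.0], [10.0, 19.0]] 0.6
```

```bash
python3 -m pendant '[[0.01,-0.002,0.0005,0,0],[0.01,-0.002,0,0,0],[0.01,-0.002,0,0,0]]'|sed -n '2p;4p'; python3 -m pendant '[[0.01,-0.002,-0.001,0,0],[0.01,0,-0.001,0,0],[0.01,0,0,0,0]]'|sed -n '2p;4p'; python3 chk.py s4.png
```

```text
eef_pos: [0.6019, 0.0767, 0.2111]
contact_force: [-0.5, -0.1, -1.5]
eef_pos: [0.5994, 0.0737, 0.2107]
contact_force: [-0.4, 0.6, -1.6]
t 15.43 tcp [0.5994 0.0737 0.2107] toolx 85.63 z [-0.  0. -1.] F [-0.4  0.6 -1.6] w 0.269 g 79.1
todo mm [5.5 4.6 0.7] yaw 0.03
blue 294 [[-60.0, -91.0], [-1.0, -94.0], [4.0, -4.0], [-56.0, -1.0]] 87.2
head 151 [[-77.0, -80.0], [-74.0, -224.0], [-13.0, -223.0], [-16.0, -79.0]] 1.0
orange 76 [[-75.0, 16.0], [-74.0, -4.0], [11.0, 1.0], [10.0, 21.0]] 3.0
```

View pics/s4.png

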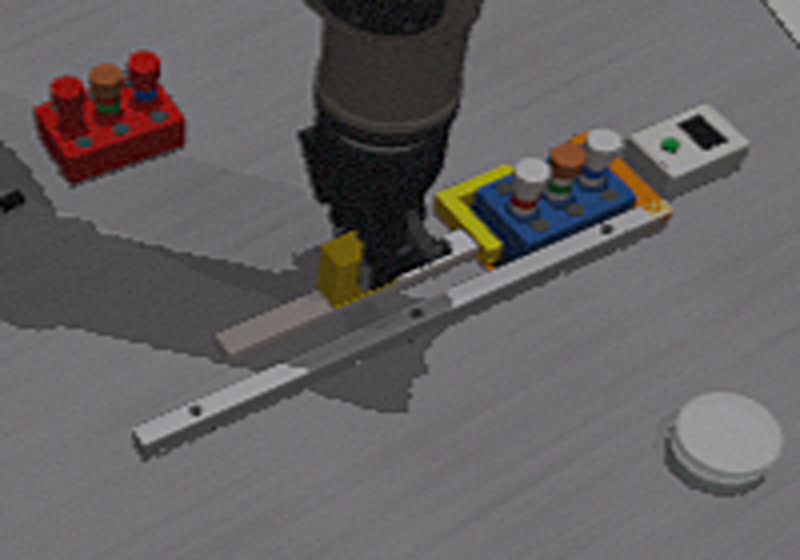

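The carrier (555,195) looks unmoved at the stop and the stick is free of it. I'll back off and check the carrier's pose before laying the stick down.

```bash
python3 -m pendant '[[0.01,-0.01,0,0,0],[0.01,-0.02,0,0,0],[0.01,-0.02,0,0,0],[0.01,-0.02,0,0,0],[0.01,-0.005,0,0,0],[0.01,0,0,0,0]]'|sed -n '2p;4p'; python3 - <<'E'
from h import *
a=np.radians(GY)
for n in ['scene','side']:
    m,p,d=shot(n)
    P=cloud(m,d);h=cv2.cvtColor(p,cv2.COLOR_BGR2HSV);H,S,V=h[...,0],h[...,1],h[...,2];z=P[...,2]
    Q=P[...,:2]-G; gx=Q@[np.cos(a),np.sin(a)]; gy=Q@[-np.sin(a),np.cos(a)]
    for nm,k in [('blue',(H>100)&(H<125)&(S>120)&(z>.031)&(z<.039)&(gx>-.08)&(gx<.02)&(gy<.01)&(gy>-.11))]:
        # near edge: per-gy-bin min gx ; rear/front edge: per-gx-bin min/max gy
        X,Y=gx[k]*1000,gy[k]*1000
        for A,B,f,lab in [(Y,X,np.min,'near'),(Y,X,np.max,'far'),(X,Y,np.min,'rear'),(X,Y,np.max,'front')]:
            lo,hi=np.percentile(A,[5,95]); e=np.linspace(lo,hi,9)
            pt=[((e[i]+e[i+1])/2,f(B[(A>=e[i])&(A<e[i+1])])) for i in range(8) if ((A>=e[i])&(A<e[i+1])).any()]
            s,c=np.polyfit(*zip(*pt),1); print(n,lab,'slope deg',round(np.degrees(s),2),'med',round(np.median([q[1] for q in pt]),1))
    cv2.imwrite(f'pics/{n}5.png',p)
E
python3 - <<'E'
import cv2,numpy as np
a=cv2.imread('pics/side5.png')[100:230,190:340]; b=cv2.imread('pics/scene5.png')[160:240,280:400]
cv2.imwrite('pics/both5.png',np.hstack([cv2.resize(a,(400,400),interpolation=2),cv2.resize(b,(400,400),interpolation=2)]))
E
```

```text
eef_pos: [0.5938, -0.0041, 0.2105]
contact_force: [-0.7, 1.5, -1.4]
scene near slope deg 29.02 med -33.7
scene far slope deg 0.64 med -0.8
scene rear slope deg -0.07 med -92.2
scene front slope deg 101.92 med -6.5
side near slope deg 0.34 med -61.0
side far slope deg -33.72 med -9.6
side rear slope deg 2.6 med -90.6
side front slope deg -95.34 med -30.7
```

View pics/both5.png

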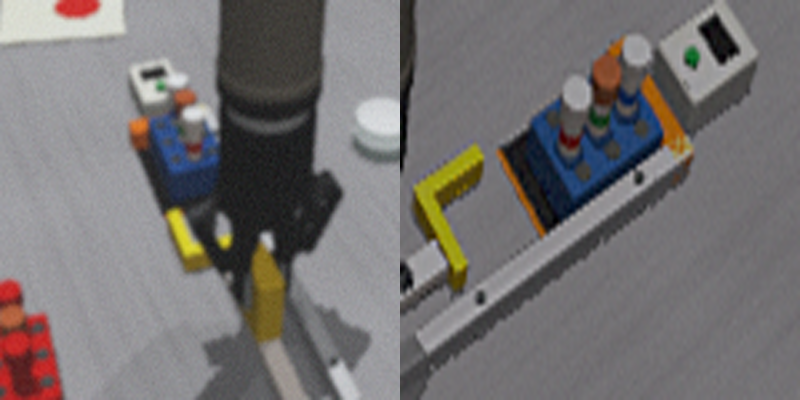

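Both views show the carrier flush with the rail and the stop: edge slopes are about 0° and its far side is at −0.8 mm. The stick's head is clear of it. I'll lay it down here.

```bash
python3 -m pendant '[[0.01,0,-0.005,0.001,0],[0.01,0,-0.005,0.001,0],[0.01,0,0,0.0005,0],[0.01,0,0,0,0]]'|sed -n '2p;4p'; python3 -m pendant '[[0.028,0,0,0,0],[0.032,0,0,0,0],[0.04,0,0,0,0],[0.06,0,0,0,0],[0.0854,0,0,0,0],[0.0854,0,0,0,0],[0.0854,0,0,0,0],[0.0854,0,0,0,0],[0.0854,0,0,0,0]]' 20
```

```text
eef_pos: [0.5834, 0.0011, 0.2087]
contact_force: [-4.2, 1.5, 5.1]
t: 17.17
eef_pos: [0.584, -0.0005, 0.2082]
tool_rot: [0.0, 0.734, 0.68, 0.0]
contact_force: [0.5, 0.7, 1.0]
gripper_width: 1.001
grasp_force: 0.0
```

```bash
python3 -m pendant '[[0.0854,0,0,-0.01,0],[0.0854,0,0,-0.03,0],[0.0854,0,0,-0.03,0],[0.0854,0,0,-0.04,0],[0.0854,0,0,-0.04,0],[0.0854,-0.03,0,-0.03,0],[0.0854,-0.04,0,0,0],[0.0854,-0.04,0,0,0],[0.0854,-0.04,0,0,0],[0.0854,0,0,0,0],[0.0854,0,0,0,0]]'|sed -n '2p;4p'
python3 chk.py; python3 - <<'E'
from h import *
m,p,d=shot('side'); m2,p2,d2=shot('scene')
P=cloud(m2,d2);h=cv2.cvtColor(p2,cv2.COLOR_BGR2HSV)
y=(h[...,0]>20)&(h[...,0]<35)&(h[...,1]>120)&(P[...,0]>.5)&(P[...,1]<.2)
print('handle top',np.percentile(P[y][:,2],98))
cv2.imwrite('pics/end.png',np.hstack([cv2.resize(p[90:260,150:350],(400,400),interpolation=2),cv2.resize(p2[130:290,200:400],(400,400),interpolation=2)]))
E
```

```text
eef_pos: [0.5718, -0.1529, 0.3882]
contact_force: [-0.4, 1.3, 0.5]
t 18.08 tcp [ 0.5718 -0.1529  0.3882] toolx 85.27 z [-0.    -0.001 -1.   ] F [-0.4  1.3  0.5] w 0.998 g 0.0
todo mm [233.9  13.3 177.9] yaw -0.33
blue 294 [[-60.0, -93.0], [-1.0, -95.0], [1.0, -3.0], [-58.0, -1.0]] 88.6
head 203 [[-88.0, -125.0], [-83.0, -299.0], [-22.0, -297.0], [-27.0, -123.0]] 1.8
orange 73 [[-74.0, -0.0], [9.0, -2.0], [9.0, 18.0], [-74.0, 19.0]] 88.9
handle top 0.35286823692313124
```

View pics/end.png

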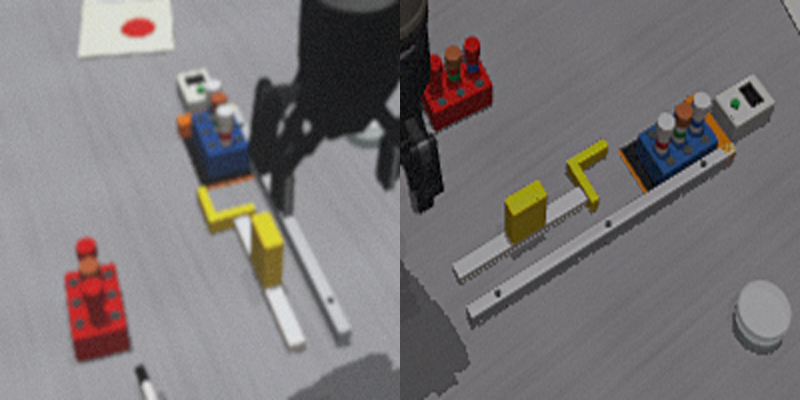

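The stick lies flat and released, clear of the carrier. The carrier is home at the stop and rail, and the arm touches nothing.

```bash
python3 -c "
from station import bot
print(bot.hand_in())"
```

```text
the job is handed in; nothing more can be done
None
```

I handed the job in after about 18 s of the 51 s allowed: the carrier is against the rail at the orange stop as far as the cameras show, the stick lies flat and released on the bench, and the pipette was not touched.

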